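# Clear the straightedge from the cutting mat to its peg

### The job

The cut is done, so clear the mat: take the hand weight off the straightedge and stand it gently on the cork pad, its whole base on the pad. Then hang the straightedge by its hole on the one free peg of the sloping rack, pushed right down so that it lies flat against the board and points straight down the slope over its painted outline. Leave the other tools where they are.

Things in the scene. Friction and masses are not known exactly. Their poses are not given: they have to be found in the camera images.
- straightedge: flat aluminium straightedge lying on the grey mat: 200 long, 36 wide, 8 thick, 155 g, with a 16 mm round hanging hole through it near one end. Origin: centre of the underside. x: along the length, towards the hole end; y: across; z: up out of the graduated face, the upper one at the start. Nothing else on it but the weight.
- hole (a point): centre of the straightedge's hanging hole at half its thickness: 83 mm from the origin along +x, 17 mm from that end. Axes as the straightedge.
- tail (a point): middle of the straightedge's other end (no hole), half thickness: 100 mm from the origin along -x.
- weight: loose dark steel hand weight standing on the straightedge (its base 8 mm above the mat): round foot 56 in diameter and 44 high, cone to 50, neck 18 in diameter up to 58, widening to a round knob 30 in diameter from 62 up to the top at 78; about 0.6 to 0.86 kg. Origin: centre of the base; z up along its axis.
- pad: square cork pad fixed on the mat, 90 x 90, 6 thick. Origin: centre of the underside; x and y along its sides.
- rack: fixed wooden tool rack, 290 wide (y), 207 deep (x). Its board, 250 along the slope, rises away from the robot (+x) at 34 deg from horizontal, from 22 high in front to 162 at the top. Three wooden pegs, 10 in diameter, 40 long, the last 6 tapering to 6 in diameter, stand square to the board 215 up the slope, at y = -90, 0, 90. Origin: centre of the footprint.
- place: the free peg and the dark painted outline (210 x 45) of the straightedge round it: which of the three pegs varies. Origin: on the peg's axis at the board's face. x: up the slope; y: along the row of pegs; z: out of the board along the peg (34 degrees from vertical, leaning to the robot). The outline runs from 17 mm above the peg to 193 mm below it.
- bone_folder: white bone folder hanging loose on another peg, 150 x 28 x 6, to be left alone. Origin: on its peg's axis at the board's face; axes as the place.
- dividers: steel dividers hanging loose by their eye on the third peg, 180 x 43 x 6, to be left alone. Origin and axes as the bone folder.
- tool_block: wooden block 75 x 130 x 48 with punches and awls standing in it, 145 high in all, loose, to be left alone. Origin: centre of the underside.
- spool: thread spool standing on the mat, 52 in diameter, 70 high, loose, to be left alone. Origin: centre of the underside.

How it is judged:
By the outcome, as a careful person would: the job done as asked, in the order asked, and still so for the second after the job is handed in, with the robot touching nothing.
It also fails if it takes over 56 s, if anything falls off the work surface, if the arm or the gripper's body presses on something with over 40 N, if the wrist force passes 120 N, or if a joint passes its speed limit or range.

### The arm

A 6-joint arm with a two-finger parallel gripper is mounted at the origin on the work surface. World frame = base frame: x ahead of the robot, y to its left, z up, the work surface at z = 0. Lengths are in m, angles in rad, forces in N, time in s.
With the tool pointing down it reaches from about 0.375 to 0.975 m from the base axis. Payload 3.8 kg.
Tool frame: the origin (TCP) lies at the very end of the fingers, on their centre line; the grasp point (between the pads) lies 19 mm behind it (bot.pinch_z is the distance from the TCP to the grasp point, in m); x points along the fingers, y is the direction in which the jaws open and shut, and the axes are right-handed (so a half turn about x gives the same grasp; the last joint's range is limited). The gripper opens to 85 mm and grips with 20 to 120 N. Pads are 22 mm wide; open, the fingers measure 114 mm over their backs; the gripper's body (76 mm by 85 mm) begins 54 mm behind the grasp point. The pads swing forward as they close: fully open they stand 13 mm farther back than shut.
Start: joints at [1.183, 0.264, 1.604, -0, 1.274, -0.037], TCP at [0.232, 0.634, 0.231] pointing down, gripper open.
Joint ranges: [-2.63, 2.63], [-0.94, 2.18], [0.31, 2.57], [-1.31, 4.45], [0, 2.66], [-2.55, 2.55]. Speed limits (rad/s): [2.57, 2.57, 3.14, 3.14, 3.14, 3.14].

### API

Orientations are given as a rotation vector (axis times angle).
In Python, from workcell import monitor, imaging, finish_job, bot gives the robot as it stands.
- The arm moves only by the tool jog_arm, never from a script. Its argument "rows" is a list of rows, each a list of 7 numbers: the shift along the tool's x, y, z in m, then the turn, a rotation vector about the tool's x, y, z in rad, then the opening in per cent of the stroke, from 0 (shut) to 100 (fully open). A call has 1 to 20 rows; each row is the pose to reach, as a shift and turn from the pose measured when the call began, along the tool's axes at that moment; what a row does not reach only later rows make up. A row lasts 1/10 s, in which the tool goes at most 50 mm and 8.59 degrees, less where a joint would pass 70% of its speed; a pose out of reach is approached as far as the arm can. A call with a gripper value outside its range is refused whole. The fingers move at their own pace and stop on an object; "force" is the grip in N (left out, the last holds). Time passes only in rows, so rows that repeat a pose let the fingers close. It gives the time, the measured TCP pose, the force and the opening at its end, in the units of the state.
- monitor.read_state(): the state, without advancing time (a new reading comes with each control period).
- imaging.read_camera(name): name is "side" or "top"; returns the picture (480x640x3 uint8, blue, green, red); there is no depth.
- imaging.camera_params(name): a dict with "fx", "fy", "cx", "cy" (pixels), "T" (4x4, takes a point from camera to world coordinates). Camera axes: x right, y down, z forward; pixel columns grow to the right and rows downward; lengths in m; the calibration is good to about 2 mm. A picture is of the moment at which its call begins. camera_params takes no time and is no camera call.
- finish_job(): hands the job in, once; it reports no verdict.
The state is a dict: "time": time; "q": joint angles; "joint_vel": joint speeds; "joint_torque": joint torques, N m; "tool_pos": TCP position; "tcp_rot": TCP orientation; "wrist_force": force on the tool from outside, world axes, zero at the start; "torque": the same for the moment, N m; "width": opening from 0.0 (shut) to 1.0 (fully open).
Only numpy, scipy, OpenCV 4.12 (cv2) and the standard library are available. Lean on these libraries where they do the work, as an engineer would, in place of code of your own. Each camera call takes 0.05 s, during which the arm holds its last target. There are 200 camera calls.

## Working session

There is one attempt and no reset: what is moved stays moved. The work goes in short steps, Python scripts to look and compute and a tool call to move; the robot and the scene stay as the last step left them, time stands still between calls to the robot, and variables do not carry over. Pictures are saved under pics/ and viewed, about 8 in all and at most 12, crops included, and the job is handed in when it is done.

Besides the shell and the picture viewer there is one more tool, called after ">>>" as a command line: name --pt "numbers of a row" for each row, then --argument value for the rest. jog_arm: Moves the arm, as the interface text tells. Its arguments: {"type":"object","properties":{"rows":{"type":"array","items":{"type":"array","items":{"type":"number"}}},"force":{"type":"number"}},"required":["rows"]}

```bash
ls; mkdir -p pics; python3 - <<'E'
from workcell import monitor, imaging, bot
import cv2
for n in("side","top"):
    cv2.imwrite(f"pics/{n}0.png",imaging.read_camera(n)); p=imaging.camera_params(n); print(n,p)
print(monitor.read_state(), [a for a in dir(bot) if a[0]!='_'])
E
```

```text
pics
side {'fx': 589.818495121485, 'fy': 589.818495121485, 'cx': 314.5709035287578, 'cy': 242.51096950110076, 'T': array([[ 0.95465135, -0.19707969,  0.22316004,  0.24800621],
       [-0.2971287 , -0.58320563,  0.75603289, -1.095722  ],
       [-0.01885054, -0.78805507, -0.61531607,  1.00916985],
       [ 0.        ,  0.        ,  0.        ,  1.        ]])}
top {'fx': 531.4701506318694, 'fy': 531.4701506318694, 'cx': 310.6749472566923, 'cy': 248.0442623441493, 'T': array([[-0.02246028, -0.98015404,  0.19696092,  0.37785344],
       [-0.99966891,  0.01954445, -0.01673565, -0.0051067 ],
       [ 0.01255402, -0.19727159, -0.98026849,  1.13463458],
       [ 0.        ,  0.        ,  0.        ,  1.        ]])}
{'time': 0.1, 'q': array([ 1.18309960e+00,  2.64696286e-01,  1.60524961e+00, -1.85026763e-05,
        1.27367518e+00, -3.69554635e-02]), 'joint_vel': array([ 4.82445205e-04, -2.04440224e-03, -3.83080330e-03, -4.48333498e-05,
       -1.37540432e-04,  2.22708498e-03]), 'joint_torque': array([ 1.17581338e-03, -5.16711581e+01, -3.68588483e+01,  8.96459483e-05,
        6.30605151e-03, -2.07831226e-05]), 'tool_pos': array([0.23172004, 0.63328044, 0.23006748]), 'tcp_rot': array([ 0.27366034,  1.55362957, -0.27679421]), 'wrist_force': array([ 0.33928941, -0.24969382, -0.79739791]), 'torque': array([-0.02165662, -0.02267456, -0.00112785]), 'width': 1.001257148107741} ['MotionError', 'pinch_z']
```

View pics/top0.png

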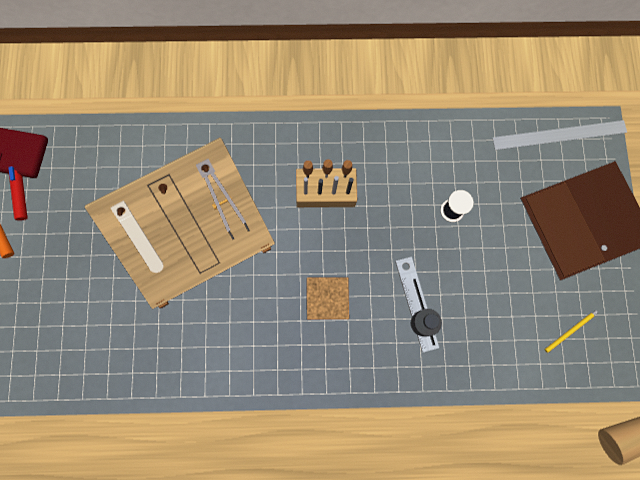

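View pics/side0.png

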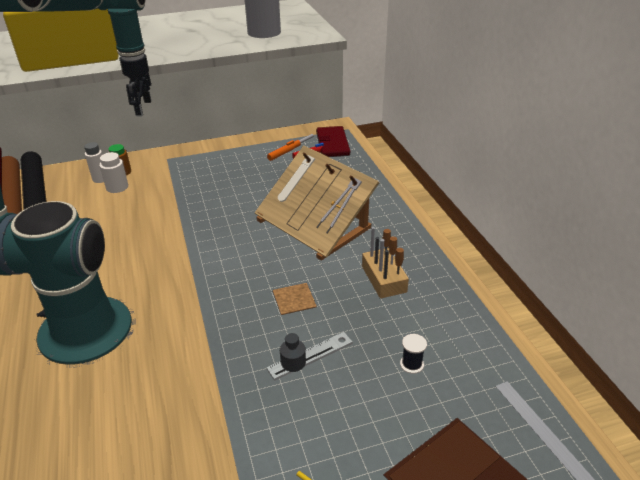

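The top view shows the free peg in the middle, at about (163,188). The weight is at (427,322), the straightedge hole at (406,266) and the pad at (328,299). I'll enlarge these for measurement.

```bash
python3 - <<'E'
import cv2
a=cv2.imread("pics/top0.png")
cv2.imwrite("pics/c1.png",cv2.resize(a[250:360,300:450],None,fx=5,fy=5,interpolation=cv2.INTER_CUBIC))
cv2.imwrite("pics/c2.png",cv2.resize(a[135:315,80:280],None,fx=3,fy=3,interpolation=cv2.INTER_CUBIC))
E
```

```text
(no output)
```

View pics/c1.png

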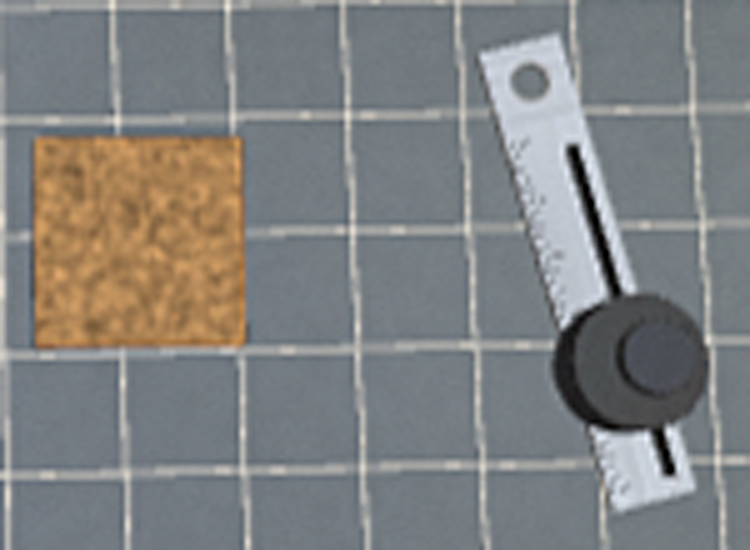

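View pics/c2.png

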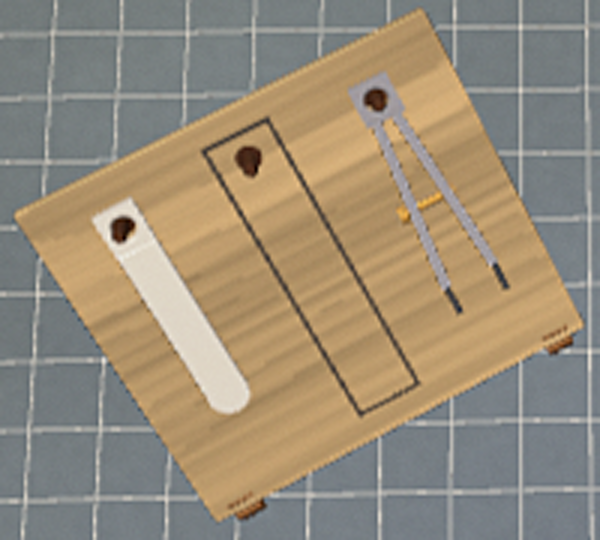

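c1 shows the straightedge corners at (480,53), (558,33), (694,490) and (616,513), the hole at (529,82), the knob at (657,357) and the pad at (35..245,137..347). c2 shows the outline corners at (204,152), (268,119), (418,382) and (361,414), and the board corners at (15,215), (424,10), (582,325) and (220,520).

```bash
cat >h.py <<'E'
import numpy as np
from scipy.optimize import least_squares
from scipy.spatial.transform import Rotation as R
from workcell import monitor, imaging, bot
def proj(n,P):
    p=imaging.camera_params(n);T=p["T"];c=(np.atleast_2d(P)-T[:3,3])@T[:3,:3]
    return np.c_[p["fx"]*c[:,0]/c[:,2]+p["cx"],p["fy"]*c[:,1]/c[:,2]+p["cy"]]
def fit(n,loc,px,z0=0,x0=(.5,0,0)):
    loc=np.array(loc,float);px=np.array(px,float)
    def w(v): 
        q=loc.copy();q[:,:2]=q[:,:2]@R.from_euler('z',v[2]).as_matrix()[:2,:2].T+v[:2];return q
    r=least_squares(lambda v:(proj(n,w(v))-px).ravel(),x0);return r.x,r.fun.reshape(-1,2)
def back(n,uv,z):
    p=imaging.camera_params(n);T=p["T"];d=T[:3,:3]@[(uv[0]-p["cx"])/p["fx"],(uv[1]-p["cy"])/p["fy"],1]
    return T[:3,3]+d*(z-T[2,3])/d[2]
def goto(pos,rot):
    "shift and rotvec in tool axes from present pose"
    s=monitor.read_state();A=R.from_rotvec(s["tcp_rot"])
    return np.round(A.inv().apply(np.array(pos)-s["tool_pos"]),4),np.round((A.inv()*rot).as_rotvec(),4)
E
python3 - <<'E'
from h import *
np.set_printoptions(precision=4,suppress=True)
c1=lambda l:[(a/5+300-.4,b/5+250-.4) for a,b in l]
c2=lambda l:[(a/3+80-.33,b/3+135-.33) for a,b in l]
print("ruler",*fit("top",[(.1,.018,.008),(.1,-.018,.008),(-.1,-.018,.008),(-.1,.018,.008),(.083,0,.008)],c1([(480,53),(558,33),(694,490),(616,513),(529,82)])))
print("knob",back("top",c1([(657,357)])[0],.086),"foottop",back("top",c1([(636,362)])[0],.052))
print("pad",*fit("top",[(.045,.045,.006),(.045,-.045,.006),(-.045,-.045,.006),(-.045,.045,.006)],c1([(35,137),(243,138),(245,346),(36,347)])))
t=np.radians(34)
f=lambda s,y:(-.1035+s*np.cos(t),y,.022+s*np.sin(t))
v,r=fit("top",[f(.232,.0225),f(.232,-.0225),f(.022,-.0225),f(.022,.0225),f(.25,.145),f(.25,-.145),f(0,-.145),f(0,.145)],c2([(204,152),(268,119),(418,382),(361,414),(15,215),(424,10),(582,325),(220,520)]),x0=(.5,.3,.4))
print("rack",v,r)
peg=np.array(f(.215,0)); peg[:2]=R.from_euler('z',v[2]).as_matrix()[:2,:2]@peg[:2]+v[:2]
print("peg",peg, "tip px",proj("top",peg+.04*R.from_euler('z',v[2]).apply([-np.sin(t),0,np.cos(t)]))) 
print(R.from_rotvec(monitor.read_state()["tcp_rot"]).as_matrix())
E
```

```text
ruler [ 0.4801 -0.2468  0.2318] [[-0.2384  0.2698]
 [ 0.121   0.1785]
 [ 0.3859 -0.0928]
 [-0.4594 -0.2808]
 [ 0.1934 -0.0514]]
knob [ 0.4377 -0.256   0.086 ] foottop [ 0.4378 -0.2555  0.052 ]
pad [ 0.4959 -0.0579 -0.0213] [[-0.1872 -0.1516]
 [ 0.1739 -0.324 ]
 [ 0.4199  0.3186]
 [-0.4052  0.1331]]
rack [0.6375 0.2279 0.4825] [[ 0.0397 -0.5242]
 [-0.1756 -0.2148]
 [ 0.2628  0.2424]
 [ 0.0012 -0.1836]
 [-0.8494 -0.0046]
 [ 0.0732 -0.8318]
 [ 1.5743  0.3766]
 [-0.7779  1.0841]]
peg [0.7037 0.2626 0.1422] tip px [[163.3849 191.6616]]
[[-0.0008  0.3436  0.9391]
 [-0.0019  0.9391 -0.3436]
 [-1.     -0.002  -0.0001]]
```

```bash
python3 - <<'E'
from h import *
def down(a): y=np.array([np.cos(a),np.sin(a),0]);x=np.array([0,0,-1.]);return R.from_matrix(np.c_[x,y,np.cross(x,y)])
for p in [(.5,.2,.23),(.4377,-.2555,.15),(.4377,-.2555,.061)]: print(goto(p,down(-.5)))
E
```

```text
(array([ 0.0007, -0.3147,  0.4008]), array([1.7201e+00, 1.7000e-03, 1.6000e-03]))
(array([ 0.0816, -0.7637,  0.4988]), array([1.7201e+00, 1.7000e-03, 1.6000e-03]))
(array([ 0.1706, -0.7636,  0.4988]), array([1.7201e+00, 1.7000e-03, 1.6000e-03]))
```

>>> jog_arm --pt "0 -0.157 0.2 0.5 0 0 100" --pt "0 -0.315 0.4 0.86 0 0 100" --pt "0 -0.315 0.4 0.86 0 0 100" --pt "0 -0.315 0.4 0.86 0 0 100" --pt "0 -0.315 0.4 0.86 0 0 100" --pt "0 -0.315 0.4 0.86 0 0 100" --pt "0 -0.315 0.4 0.86 0 0 100" --pt "0 -0.315 0.4 0.86 0 0 100" --pt "0 -0.315 0.4 1.2 0 0 100" --pt "0 -0.315 0.4 1.72 0 0 100" --pt "0.02 -0.46 0.44 1.72 0 0 100" --pt "0.04 -0.7637 0.4988 1.72 0.0017 0.0016 100" --pt "0.04 -0.7637 0.4988 1.72 0.0017 0.0016 100" --pt "0.0816 -0.7637 0.4988 1.72 0.0017 0.0016 100" --pt "0.0816 -0.7637 0.4988 1.72 0.0017 0.0016 100" --pt "0.0816 -0.7637 0.4988 1.72 0.0017 0.0016 100" --pt "0.0816 -0.7637 0.4988 1.72 0.0017 0.0016 100" --pt "0.0816 -0.7637 0.4988 1.72 0.0017 0.0016 100" --pt "0.0816 -0.7637 0.4988 1.72 0.0017 0.0016 100" --pt "0.0816 -0.7637 0.4988 1.72 0.0017 0.0016 100" --force 60

```text
time: 2.1
tool_pos: [0.4361, -0.2585, 0.1488]
tcp_rot: [1.568, 0.928, -1.57]
wrist_force: [0.9, 1.3, 0.2]
width: 1.0
```

```bash
cat >>h.py <<'E'
def down(a): y=np.array([np.cos(a),np.sin(a),0]);x=np.array([0,0,-1.]);return R.from_matrix(np.c_[x,y,np.cross(x,y)])
E
python3 - <<'E'
from h import *
import cv2
cv2.imwrite("pics/s1.png",cv2.resize(imaging.read_camera("side")[200:400,200:400],None,fx=3,fy=3,interpolation=cv2.INTER_CUBIC))
print(monitor.read_state())
print(goto((.4377,-.2557,.061),down(-.5)), proj("side",[(.4377,-.2557,.086),monitor.read_state()["tool_pos"]]), R.from_rotvec(monitor.read_state()["tcp_rot"]).as_matrix())
E
```

```text
{'time': 2.15, 'q': array([-0.58588534,  0.01660788,  2.04425105, -0.00295892,  1.08163748,
       -0.08125562]), 'joint_vel': array([ 0.06322155, -0.0323576 ,  0.0165889 ,  0.03658797,  0.04024911,
        0.08919115]), 'joint_torque': array([  2.30061449, -38.03569078, -32.81150579,   0.71092844,
         0.55944141,  -0.11954663]), 'tool_pos': array([ 0.43578536, -0.26039868,  0.14829584]), 'tcp_rot': array([ 1.56685835,  0.92720065, -1.57186024]), 'wrist_force': array([ 0.63780758, -2.81261104, -0.12717304]), 'torque': array([-0.09116621,  0.01288943,  0.03131356]), 'width': 1.0019404889534824}
(array([ 0.0873, -0.0005, -0.0053]), array([-0.0032,  0.0025,  0.0011])) [[290.37072615 337.32951279]
 [288.73235891 318.12572638]] [[-0.00219574  0.87602427 -0.48226202]
 [-0.0016776  -0.48226573 -0.87602337]
 [-0.99999618 -0.00111448  0.00252855]]
```

View pics/s1.png

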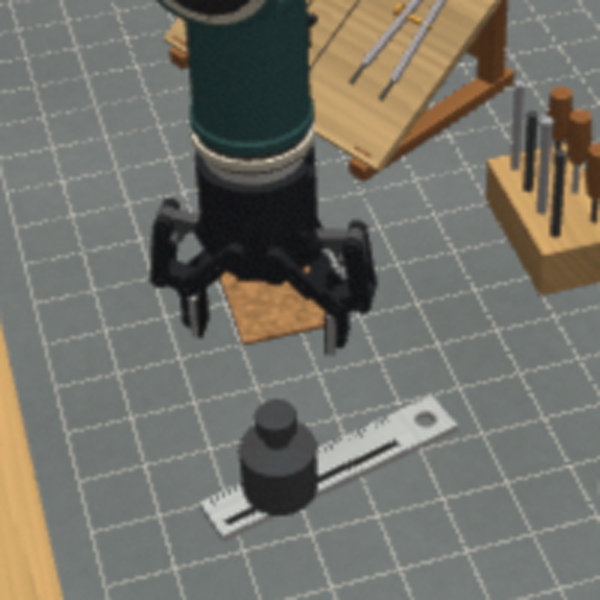

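The side view puts the knob at crop (276,415), or pixel (292,338), within 2–3 mm of the top-view fix. I'll descend and grip.

>>> jog_arm --pt "0.02 0.0005 -0.0058 -0.0032 0.0025 0.001 100" --pt "0.04 0.0005 -0.0058 -0.0032 0.0025 0.001 100" --pt "0.06 0.0005 -0.0058 -0.0032 0.0025 0.001 100" --pt "0.075 0.0005 -0.0058 -0.0032 0.0025 0.001 100" --pt "0.083 0.0005 -0.0058 -0.0032 0.0025 0.001 100" --pt "0.0873 0.0005 -0.0058 -0.0032 0.0025 0.001 100" --pt "0.0873 0.0005 -0.0058 -0.0032 0.0025 0.001 100" --pt "0.0873 0.0005 -0.0058 -0.0032 0.0025 0.001 60" --pt "0.0873 0.0005 -0.0058 -0.0032 0.0025 0.001 45" --pt "0.0873 0.0005 -0.0058 -0.0032 0.0025 0.001 35" --pt "0.0873 0.0005 -0.0058 -0.0032 0.0025 0.001 20" --pt "0.0873 0.0005 -0.0058 -0.0032 0.0025 0.001 20" --pt "0.0873 0.0005 -0.0058 -0.0032 0.0025 0.001 20" --pt "0.0873 0.0005 -0.0058 -0.0032 0.0025 0.001 20" --pt "0.0873 0.0005 -0.0058 -0.0032 0.0025 0.001 20" --force 60

```text
time: 3.65
tool_pos: [0.4396, -0.2562, 0.0618]
tcp_rot: [1.568, 0.928, -1.566]
wrist_force: [0.1, 0.8, 6.0]
width: 0.328
```

>>> jog_arm --pt "-0.01 0 0 0 0 0 20" --pt "-0.03 0 0 0 0 0 20" --pt "-0.05 0 0 0 0 0 20" --pt "-0.05 -0.009 -0.04 0 0 0 20" --pt "-0.05 -0.018 -0.08 0 0 0 20" --pt "-0.05 -0.027 -0.12 0 0 0 20" --pt "-0.05 -0.036 -0.16 0 0 0 20" --pt "-0.05 -0.042 -0.185 0 0 0 20" --pt "-0.05 -0.0452 -0.2013 0 0 0 20" --pt "-0.05 -0.0452 -0.2013 0 0 0 20" --pt "-0.05 -0.0452 -0.2013 0 0 0 20" --pt "-0.03 -0.0452 -0.2013 0 0 0 20" --pt "-0.015 -0.0452 -0.2013 0 0 0 20" --pt "-0.006 -0.0452 -0.2013 0 0 0 20" --pt "-0.003 -0.0452 -0.2013 0 0 0 20" --pt "-0.001 -0.0452 -0.2013 0 0 0 20" --pt "-0.001 -0.0452 -0.2013 0 0 0 20" --pt "-0.001 -0.0452 -0.2013 0 0 0 20" --pt "-0.001 -0.0452 -0.2013 0 0 0 20"

```text
time: 5.55
tool_pos: [0.4971, -0.058, 0.0634]
tcp_rot: [1.568, 0.927, -1.565]
wrist_force: [1.2, -0.1, -8.2]
width: 0.33
```

```bash
python3 - <<'E'
from h import *
import cv2
a=imaging.read_camera("side")[230:400,220:370];b=imaging.read_camera("top")[190:360,290:440]
cv2.imwrite("pics/v2.png",cv2.resize(np.hstack([a,b]),None,fx=2.66,fy=2.66,interpolation=cv2.INTER_CUBIC))
s=monitor.read_state();print(s["tool_pos"],s["wrist_force"],s["width"])
E
```

```text
[ 0.49686191 -0.05789387  0.06321432] [ 0.85634238 -0.60426977 -7.60381977] 0.3227766714219929
```

View pics/v2.png

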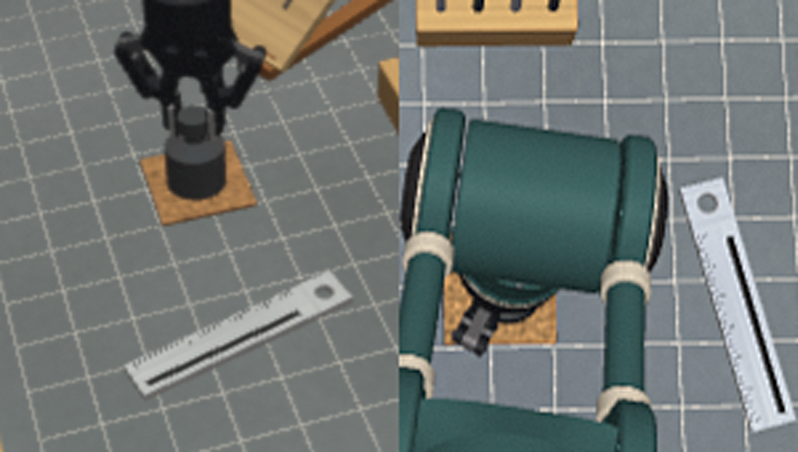

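The weight hangs over the middle of the pad. The ruler is clear, with its hole at top-crop (708,203). I'll lower in small steps.

>>> jog_arm --pt "0.001 0 0 0 0 0 20" --pt "0.002 0 0 0 0 0 20" --pt "0.0025 0 0 0 0 0 20" --pt "0.003 0 0 0 0 0 20" --pt "0.003 0 0 0 0 0 20" --pt "0.003 0 0 0 0 0 20"

```text
time: 6.25
tool_pos: [0.4973, -0.0582, 0.0611]
tcp_rot: [1.568, 0.927, -1.565]
wrist_force: [-3.6, -1.0, 2.5]
width: 0.325
```

>>> jog_arm --pt "0.003 0 0 0 0 0 45" --pt "0.003 0 0 0 0 0 60" --pt "0.003 0 0 0 0 0 100" --pt "0.003 0 0 0 0 0 100" --pt "0.003 0 0 0 0 0 100" --pt "-0.02 0 0 0 0 0 100" --pt "-0.05 0 0 0 0 0 100" --pt "-0.09 0 0 0 0 0 100" --pt "-0.12 0 0 0 0 0 100" --pt "-0.12 0 0 0 0 0 100" --pt "-0.12 0 0 0 0 0 100" --pt "-0.12 0 0 0 0 0 100"

```text
time: 7.45
tool_pos: [0.4959, -0.0578, 0.1797]
tcp_rot: [1.567, 0.928, -1.567]
wrist_force: [-0.2, 0.2, -0.4]
width: 1.002
```

```bash
python3 - <<'E'
from h import *
np.set_printoptions(precision=4,suppress=True)
c=lambda l:[(290+(a-399)/2.66-.3,190+b/2.66-.3) for a,b in l]
v,r=fit("top",[(.1,.018,.008),(.1,-.018,.008),(-.1,-.018,.008),(-.1,.018,.008),(.083,0,.008)],c([(681,189),(723,179),(794,421),(756,432),(708,203)]))
print(v,r)
# side check: pixels
q=np.array([(.1,.018,.008),(.1,-.018,.008),(-.1,-.018,.008),(-.1,.018,.008),(.083,0,.008)])
m=[(330,270),(353,299),(144,395),(126,372),(324,292)]
print("side",fit("side",q,[(220+a/2.66-.3,230+b/2.66-.3) for a,b in m]))
a=v[2]
p=v[:2]+.015*np.array([np.cos(a),np.sin(a)])
print(p,goto((*p,.05),down(a-np.pi/2)),goto((*p,.002),down(a-np.pi/2)))
E
```

```text
[ 0.4794 -0.2476  0.2341] [[-0.0839  0.0723]
 [ 0.0764 -0.2978]
 [ 1.0738 -0.1823]
 [-1.0747  0.1349]
 [ 0.0113  0.2661]]
side (array([ 0.4822, -0.2485,  0.2461]), array([[-0.2989,  0.6227],
       [-0.1446, -0.4236],
       [ 0.7022,  1.0942],
       [-0.3993, -1.4491],
       [ 0.1093,  0.2031]]))
[ 0.494  -0.2441] (array([0.1299, 0.0874, 0.1644]), array([ 0.8368,  0.0001, -0.0013])) (array([0.1779, 0.0874, 0.1644]), array([ 0.8368,  0.0001, -0.0013]))
```

>>> jog_arm --pt "0.0 0.02 0.04 0.15 0 0 100" --pt "0.0 0.04 0.08 0.3 0 0 100" --pt "0.03 0.06 0.12 0.45 0 0 100" --pt "0.06 0.08 0.15 0.6 0 0 100" --pt "0.09 0.0842 0.1674 0.75 0 0 100" --pt "0.13 0.0842 0.1674 0.835 0 -0.001 100" --pt "0.13 0.0842 0.1674 0.835 0 -0.001 70" --pt "0.13 0.0842 0.1674 0.835 0 -0.001 70" --pt "0.13 0.0842 0.1674 0.835 0 -0.001 70" --pt "0.13 0.0842 0.1674 0.835 0 -0.001 70" --force 80

```text
time: 8.45
tool_pos: [0.4915, -0.2455, 0.0522]
tcp_rot: [2.098, 0.247, -2.09]
wrist_force: [1.0, 0.4, -0.2]
width: 0.701
```

```bash
python3 - <<'E'
from h import *
import cv2
a=imaging.read_camera("side")[250:400,220:380]
cv2.imwrite("pics/v3.png",cv2.resize(a,None,fx=4,fy=4,interpolation=cv2.INTER_CUBIC))
s=monitor.read_state();print(s["tool_pos"],s["wrist_force"],s["width"],s["q"])
print(goto((.4897,-.2452,0),down(.236-np.pi/2)),proj("side",[(.4897,-.2452,.008),s["tool_pos"]]))
E
```

```text
[ 0.49144147 -0.24558922  0.05218801] [-0.21203155  0.691286    0.0322082 ] 0.7011430083080777 [-5.08677367e-01  2.05936269e-01  2.03575692e+00 -1.91525619e-04
  8.95534655e-01  8.24690213e-01]
(array([ 0.0522, -0.0009,  0.0018]), array([ 0.0015, -0.0031, -0.0031])) [[313.17446823 352.71034553]
 [313.57857874 339.00657728]]
```

View pics/v3.png

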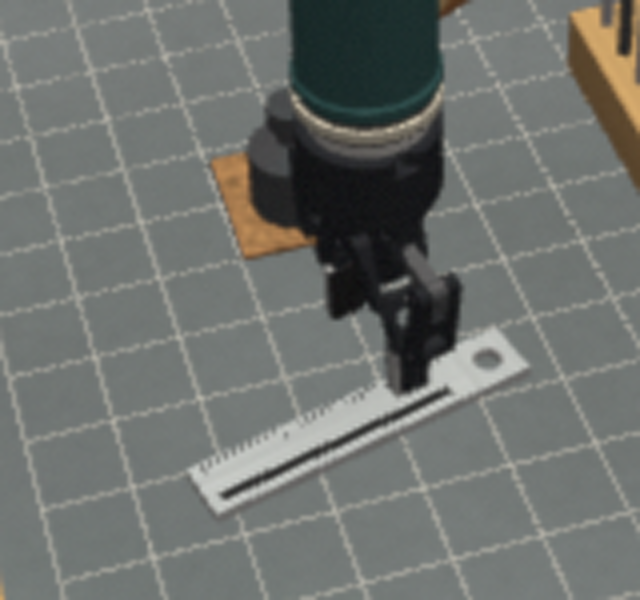

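The fingers are aligned across the ruler and the weight stands within the pad. I'll descend and grip.

>>> jog_arm --pt "0.02 -0.0009 0.0018 0.0015 -0.003 -0.003 70" --pt "0.035 -0.0009 0.0018 0.0015 -0.003 -0.003 70" --pt "0.045 -0.0009 0.0018 0.0015 -0.003 -0.003 60" --pt "0.049 -0.0009 0.0018 0.0015 -0.003 -0.003 55" --pt "0.051 -0.0009 0.0018 0.0015 -0.003 -0.003 50" --pt "0.0515 -0.0009 0.0018 0.0015 -0.003 -0.003 50" --pt "0.0515 -0.0009 0.0018 0.0015 -0.003 -0.003 50"

```text
time: 9.2
tool_pos: [0.49, -0.2454, 0.001]
tcp_rot: [2.097, 0.248, -2.095]
wrist_force: [-0.2, 0.2, 0.7]
width: 0.499
```

>>> jog_arm --pt "0.0005 0 0 0 0 0 40" --pt "0.0005 0 0 0 0 0 30" --pt "0.0005 0 0 0 0 0 30" --pt "0.0005 0 0 0 0 0 30" --pt "0.0005 0 0 0 0 0 30" --pt "0.0005 0 0 0 0 0 30"

```text
time: 9.8
tool_pos: [0.4905, -0.2458, 0.0016]
tcp_rot: [2.097, 0.247, -2.094]
wrist_force: [-1.5, 1.7, 4.5]
width: 0.385
```

>>> jog_arm --pt "-0.01 0 0 0 0 0 30" --pt "-0.03 0 0 0 0 0 30" --pt "-0.06 0 0 0 0 0 30" --pt "-0.1 0 0 0 0 0 30" --pt "-0.14 0 0 0 0 0 30" --pt "-0.18 0 0 0 0 0 30" --pt "-0.22 0 0 0 0 0 30" --pt "-0.25 0 0 0 0 0 30" --pt "-0.25 0 0 0 0 0 30" --pt "-0.25 0 0 0 0 0 30" --pt "-0.25 0 0 0 0 0 30"

```text
time: 10.9
tool_pos: [0.489, -0.2449, 0.2497]
tcp_rot: [2.096, 0.249, -2.098]
wrist_force: [-0.8, 0.1, -1.8]
width: 0.39
```

```bash
cat >>h.py <<'E'
t=np.radians(34)
f=lambda s,y:(-.1035+s*np.cos(t),y,.022+s*np.sin(t))
def place(v):
    Rp=R.from_euler('z',v[2])*R.from_euler('y',-t); b=np.array(f(.215,0)); b=R.from_euler('z',v[2]).apply(b)+[v[0],v[1],0]
    return b,Rp.as_matrix()
def tcp_goal(v,h,dx=.0724,dz=.0016,oy=0):
    b,M=place(v); Rt=R.from_matrix(np.c_[-M[:,2],-M[:,1],-M[:,0]])
    return b+(h+dz)*M[:,2]-dx*M[:,0]+oy*M[:,1],Rt
E
python3 - <<'E'
from h import *
np.set_printoptions(precision=4,suppress=True)
c2=lambda l:[(a/3+80-.33,b/3+135-.33) for a,b in l]
v,r=fit("top",[f(.232,.0225),f(.232,-.0225),f(.022,-.0225),f(.022,.0225)],c2([(204,152),(268,119),(418,382),(361,414)]),x0=(.5,.3,.4))
print(v,r,place(v)[0])
v=np.array([.6375,.2279,.4825]) if abs(v[2]-.4825)>.03 else v
s=monitor.read_state();print(s["tool_pos"],s["wrist_force"],s["width"],s["q"])
print(tcp_goal(v,.08)[0],goto(*tcp_goal(v,.08)))
E
```

```text
[0.6371 0.2279 0.4834] [[-0.0195 -0.3197]
 [-0.2417 -0.0289]
 [ 0.2692  0.3859]
 [ 0.015  -0.0229]] [0.7033 0.2626 0.1422]
[ 0.489  -0.2449  0.2497] [-0.8352  0.1231 -1.751 ] 0.3903743935759887 [-0.5099  0.0108  1.8556  0.      1.2764  0.8249]
[0.6098 0.2135 0.1694] (array([ 0.0805, -0.4175, -0.2247]), array([-0.2404,  0.5911, -0.0725]))
```

>>> jog_arm --pt "0 -0.04 -0.02 -0.02 0.06 -0.007 30" --pt "0 -0.08 -0.045 -0.05 0.12 -0.015 30" --pt "0 -0.125 -0.067 -0.075 0.18 -0.022 30" --pt "0 -0.167 -0.09 -0.1 0.24 -0.029 30" --pt "0 -0.209 -0.112 -0.12 0.3 -0.036 30" --pt "0 -0.25 -0.135 -0.145 0.36 -0.044 30" --pt "0 -0.292 -0.157 -0.17 0.42 -0.051 30" --pt "0 -0.334 -0.18 -0.19 0.48 -0.058 30" --pt "0 -0.376 -0.202 -0.22 0.54 -0.065 30" --pt "0 -0.405 -0.217 -0.2404 0.5911 -0.0725 30" --pt "0.02 -0.4175 -0.2247 -0.2404 0.5911 -0.0725 30" --pt "0.05 -0.4175 -0.2247 -0.2404 0.5911 -0.0725 30" --pt "0.0805 -0.4175 -0.2247 -0.2404 0.5911 -0.0725 30" --pt "0.0805 -0.4175 -0.2247 -0.2404 0.5911 -0.0725 30" --pt "0.0805 -0.4175 -0.2247 -0.2404 0.5911 -0.0725 30" --pt "0.0805 -0.4175 -0.2247 -0.2404 0.5911 -0.0725 30" --pt "0.0805 -0.4175 -0.2247 -0.2404 0.5911 -0.0725 30"

```text
time: 12.6
tool_pos: [0.6113, 0.2137, 0.1719]
tcp_rot: [2.519, 0.62, -1.333]
wrist_force: [0.4, -0.2, -0.9]
width: 0.387
```

```bash
python3 - <<'E'
from h import *
import cv2
np.set_printoptions(precision=4,suppress=True)
a=imaging.read_camera("side");b=imaging.read_camera("top")
cv2.imwrite("pics/s5.png",a);cv2.imwrite("pics/t5.png",b)
cv2.imwrite("pics/v5.png",cv2.resize(np.hstack([a[130:260,240:390],b[130:260,90:240]]),None,fx=2.66,fy=2.66,interpolation=cv2.INTER_CUBIC))
s=monitor.read_state();print(s["tool_pos"],s["wrist_force"],s["width"],s["q"])
v=[.6371,.2279,.4834]; print(goto(*tcp_goal(v,.08)))
E
```

```text
[0.6109 0.2137 0.1716] [-0.161   0.5559 -1.0338] 0.38747170711616546 [ 0.2193 -0.0459  2.1809  0.3425  0.4492  1.0397]
(array([ 0.0012, -0.0005,  0.0022]), array([ 0.0002, -0.003 , -0.0008]))
```

View pics/v5.png

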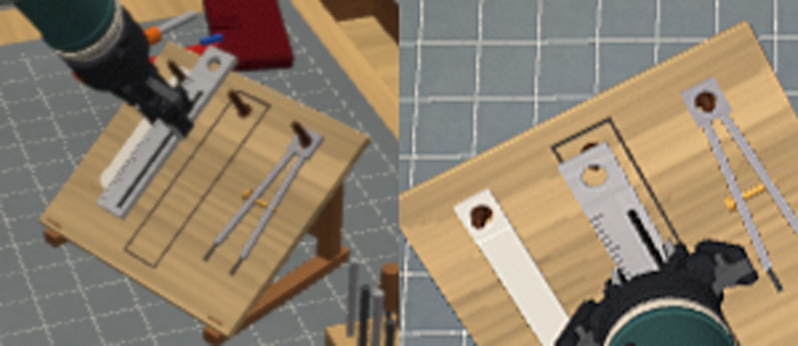

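Both cameras see the hole and the peg: side hole (214,64), side peg (240,100), top hole (594,177). I'll make one enlargement to measure both.

```bash
python3 - <<'E'
import cv2,numpy as np
a=cv2.imread("pics/s5.png");b=cv2.imread("pics/t5.png")
cv2.imwrite("pics/v6.png",cv2.resize(np.hstack([a[140:195,290:350],b[165:220,140:200]]),None,fx=6.6,fy=6.6,interpolation=cv2.INTER_CUBIC))
E
```

```text
(no output)
```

View pics/v6.png

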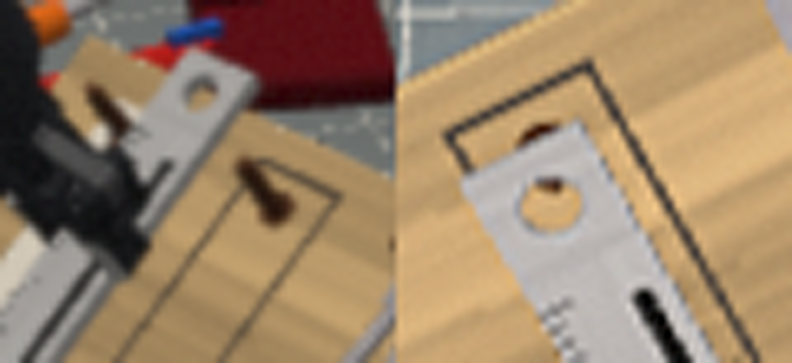

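Read from the crop: side hole (201,91), peg tip (246,166), peg base (274,209); top hole (549,206).

```bash
python3 - <<'E'
from h import *
np.set_printoptions(precision=4,suppress=True)
s=monitor.read_state();A=R.from_rotvec(s["tcp_rot"]).as_matrix();M=np.c_[-A[:,2],-A[:,1],-A[:,0]]
sp=lambda u,v:np.array([290+u/6.6-.4,140+v/6.6-.4]); tp=lambda u,v:np.array([140+(u-396)/6.6-.4,165+v/6.6-.4])
Hs,Ht=sp(201,91),tp(549,206)
v=[.6371,.2279,.4834];b,Mp=place(v)
H=s["tool_pos"]+M@[.0724,0,.0064]
print("pred hole top/side",proj("top",H),Ht,proj("side",H),Hs)
r=least_squares(lambda P:np.r_[(proj("top",P)-Ht)[0],(proj("side",P)-Hs)[0]],H);print("tri hole - pred, ruler frame",M.T@(r.x-H),r.fun)
for n,P in(("tip",b+.04*Mp[:,2]),("base",b)):print(n,proj("side",P),proj("top",P))
print("meas side tip,base",sp(246,166),sp(274,209))
# side-only rack fit in outline corners using v5 pixels
c=lambda l:[(240+a/2.66-.3,130+b/2.66-.3) for a,b in l]
loc=[f(.232,.0225),f(.232,-.0225),f(.022,-.0225),f(.022,.0225)]
vs,rs=fit("side",loc,[*c([(231,92),(271,104),(155,267),(125,249)])],x0=v);print("side fit",vs,rs,place(vs)[0],b)
# ruler tail end corners in the side
print("ruler side pred",proj("side",s["tool_pos"]+np.array([(.0894,.018,.0064),(.0894,-.018,.0064),(-.1106,-.018,.0064),(-.1106,.018,.0064)])@M.T),c([(207,47),(237,58),(123,216),(96,204)]))
E
```

```text
pred hole top/side [[163.7783 196.8189]] [162.7818 195.8121] [[319.0794 154.7393]] [320.0545 153.3879]
tri hole - pred, ruler frame [0.0032 0.0001 0.0012] [ 0.0442 -0.3492 -0.5055  0.1642]
tip [[325.7633 164.7179]] [[163.3391 191.8709]]
base [[331.3784 171.985 ]] [[162.7167 187.3218]]
meas side tip,base [326.8727 164.7515] [331.1152 171.2667]
side fit [0.638  0.2312 0.5158] [[ 1.5474 -0.7503]
 [-1.5983  0.137 ]
 [ 0.1253  0.096 ]
 [-0.0547  0.4656]] [0.703  0.268  0.1422] [0.7033 0.2626 0.1422]
ruler side pred [[317.9569 147.5041]
 [327.493  151.9787]
 [284.2104 212.1156]
 [275.1017 206.803 ]] [(317.51954887218045, 147.36917293233083), (328.79774436090224, 151.50451127819548), (285.9406015037594, 210.90300751879698), (275.79022556390976, 206.39172932330825)]
```

```bash
python3 - <<'E'
from h import *
v=[.6371,.2279,.4834]
for h in (.08,.05,.0,-.001): print(h,goto(*tcp_goal(v,h,dx=.0753)))
E
```

```text
0.08 (array([ 0.0012, -0.0005,  0.0051]), array([ 0.0002, -0.003 , -0.0008]))
0.05 (array([ 0.0312, -0.0005,  0.0052]), array([ 0.0002, -0.003 , -0.0008]))
0.0 (array([ 0.0812, -0.0005,  0.0053]), array([ 0.0002, -0.003 , -0.0008]))
-0.001 (array([ 0.0822, -0.0005,  0.0053]), array([ 0.0002, -0.003 , -0.0008]))
```

>>> jog_arm --pt "0.005 -0.0005 0.0052 0 -0.003 0 30" --pt "0.015 -0.0005 0.0052 0 -0.003 0 30" --pt "0.025 -0.0005 0.0052 0 -0.003 0 30" --pt "0.031 -0.0005 0.0052 0 -0.003 0 30" --pt "0.031 -0.0005 0.0052 0 -0.003 0 30" --pt "0.031 -0.0005 0.0052 0 -0.003 0 30" --pt "0.036 -0.0005 0.0052 0 -0.003 0 30" --pt "0.041 -0.0005 0.0052 0 -0.003 0 30" --pt "0.046 -0.0005 0.0053 0 -0.003 0 30" --pt "0.051 -0.0005 0.0053 0 -0.003 0 30" --pt "0.051 -0.0005 0.0053 0 -0.003 0 30" --pt "0.051 -0.0005 0.0053 0 -0.003 0 30"

```text
time: 13.9
tool_pos: [0.6321, 0.2253, 0.1261]
tcp_rot: [2.516, 0.619, -1.338]
wrist_force: [-0.4, 0.2, -0.8]
width: 0.385
```

```bash
python3 - <<'E'
from h import *
import cv2
a=imaging.read_camera("side");b=imaging.read_camera("top")
cv2.imwrite("pics/v7.png",cv2.resize(np.hstack([a[140:225,270:360],b[165:250,130:220]]),None,fx=4.4,fy=4.4,interpolation=cv2.INTER_CUBIC))
s=monitor.read_state();print(s["tool_pos"],s["wrist_force"],s["width"])
v=[.6371,.2279,.4834]
for h in (.03,.0): print(h,goto(*tcp_goal(v,h,dx=.0753)))
E
```

```text
[0.63228742 0.22534688 0.12657089] [-0.67974989 -0.80915698 -0.67157382] 0.38719996880412605
0.03 (array([ 0.0003, -0.    ,  0.0001]), array([ 0.0002, -0.0002, -0.0008]))
0.0 (array([ 0.0303, -0.    ,  0.0001]), array([ 0.0002, -0.0002, -0.0008]))
```

View pics/v7.png

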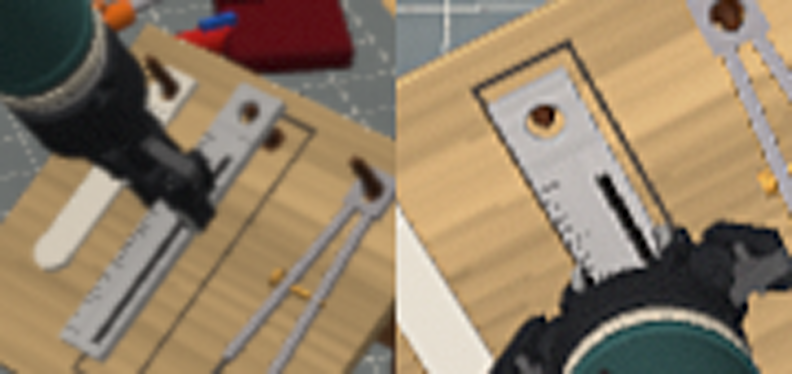

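The peg tip is inside the hole in both views, and there is no contact force. I'll push down.

>>> jog_arm --pt "0.006 0 0 0 0 -0.0008 30" --pt "0.012 0 0 0 0 -0.0008 30" --pt "0.018 0 0 0 0 -0.0008 30" --pt "0.023 0 0 0 0 -0.0008 30" --pt "0.026 0 0 0 0 -0.0008 30" --pt "0.028 0 0 0 0 -0.0008 30" --pt "0.028 0 0 0 0 -0.0008 30" --pt "0.028 0 0 0 0 -0.0008 30"

```text
time: 14.8
tool_pos: [0.6462, 0.2326, 0.1034]
tcp_rot: [2.516, 0.62, -1.337]
wrist_force: [0.5, -1.3, -1.4]
width: 0.382
```

>>> jog_arm --pt "0.001 0 0 0 0 0 30" --pt "0.0015 0 0 0 0 0 30" --pt "0.002 0 0 0 0 0 30" --pt "0.0025 0 0 0 0 0 30" --pt "0.0025 0 0 0 0 0 30"

```text
time: 15.3
tool_pos: [0.6475, 0.2333, 0.1014]
tcp_rot: [2.516, 0.62, -1.337]
wrist_force: [-0.4, -0.8, -0.4]
width: 0.384
```

>>> jog_arm --pt "0.0005 0 0 0 0 0 30" --pt "0.001 0 0 0 0 0 30" --pt "0.0015 0 0 0 0 0 30" --pt "0.002 0 0 0 0 0 30" --pt "0.002 0 0 0 0 0 30"

```text
time: 15.8
tool_pos: [0.6476, 0.2333, 0.1013]
tcp_rot: [2.516, 0.622, -1.337]
wrist_force: [-18.2, -10.7, 17.1]
width: 0.384
```

>>> jog_arm --pt "-0.0003 0 0 0 0 0 30" --pt "-0.0003 0 0 0 0 0 30" --pt "-0.0003 0 0 0 0 0 45" --pt "-0.0003 0 0 0 0 0 60" --pt "-0.0003 0 0 0 0 0 70" --pt "-0.0003 0 0 0 0 0 70" --pt "-0.01 0 0 0 0 0 70" --pt "-0.03 0 0 0 0 0 70" --pt "-0.06 0 0 0 0 0 70" --pt "-0.1 0 0 0 0 0 70" --pt "-0.13 0 0 0 0 0 70" --pt "-0.16 0 0 0 0 0 70" --pt "-0.16 -0.0 0.05 0 0 0 70" --pt "-0.16 0.05 0.1 0 0 0 70" --pt "-0.16 0.1 0.1 0 0 0 70" --pt "-0.16 0.15 0.1 0 0 0 70" --pt "-0.16 0.2 0.1 0 0 0 70" --pt "-0.16 0.2 0.1 0 0 0 70" --pt "-0.16 0.2 0.1 0 0 0 70"

```text
time: 17.7
tool_pos: [0.5895, -0.027, 0.1789]
tcp_rot: [2.519, 0.616, -1.337]
wrist_force: [-0.2, 0.2, -0.1]
width: 0.701
```

```bash
python3 - <<'E'
from h import *
import cv2
a=imaging.read_camera("side");b=imaging.read_camera("top")
cv2.imwrite("pics/s8.png",a);cv2.imwrite("pics/t8.png",b)
cv2.imwrite("pics/v8.png",cv2.resize(np.hstack([a[140:330,250:405],b[135:325,85:240]]),None,fx=2.55,fy=2.55,interpolation=cv2.INTER_CUBIC))
s=monitor.read_state();print(s["time"],s["tool_pos"],s["wrist_force"],s["width"])
E
```

```text
17.8 [ 0.58768851 -0.02403043  0.17791868] [ 0.04978018 -0.50856164 -0.37675106] 0.7005910910966177
```

View pics/v8.png

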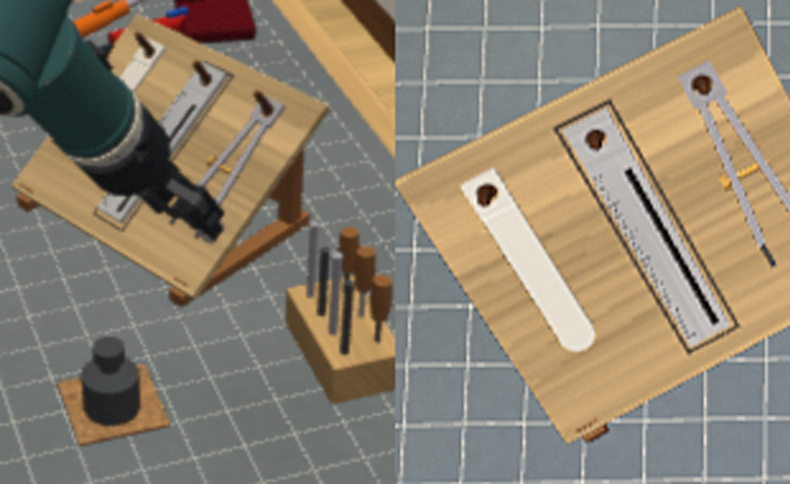

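The ruler lies flat and inside its outline on the peg. The weight stands wholly on the pad, and the robot touches nothing.

```bash
python3 -c "
from workcell import finish_job; print(finish_job())"
```

```text
the job is handed in; nothing more can be done
None
```

The job is done and handed in at about 18 s of the 56 s allowed. I moved the weight first, gripping it by its knob and setting it down gently on the cork pad. I then gripped the straightedge across its width, lined its hole up with the free middle peg, pushed it down to contact with the board (about 27 N), released it and backed away.

**Last checks:**
- **Weight:** the last side view shows its whole base inside the pad.
- **Straightedge:** the last top view shows it inside its painted outline, with the peg through the hole. I judged it flat against the board by eye and from the contact force, and did not measure it.
- **Other tools:** the bone folder, dividers and tool block look undisturbed. The spool is outside the last view, but the arm never came near it.
- **Robot:** the wrist force is near zero and nothing is touching the gripper.

**Disagreements:**
- The two cameras differed by 2–3 mm in places.
- The hole was 3 mm from where I expected it in the grip, so I corrected for that before inserting.
- A rough rack fit from the side view was about 5 mm and 2° off the top-view one. I used the top-view fit because the peg's position in the side picture agreed with it.

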